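# Slide a board carrier into the notch of the inspection track and latch it

## Task

On the inspection track, push the black carrier with the green circuit board along its rails with your fingertip until it drops into the notch in the middle and lies flat there, then push the red-pinned hold-down latch all the way round so that it points across the track over the carrier's edge. Slide it, do not lift it, keep off the circuit boards themselves, and leave the carrier with the blue board and everything else on the bench where they are.

Things in the scene. Friction and masses are not known exactly. Their poses are not given: they have to be found in the camera images.
- track: Fixed aluminium track, base plate 178 x 460 x 8 mm, turned up to 0.2 rad. Origin on the bench under the middle of the notch, between the rails; y along the rails, x across them towards the latch, z up. Each rail: ledge |x| 36 to 52 mm, top 30 mm above the bench; outside it a guide lip |x| 52 to 60 mm, 38 mm high. The channel between the ledges has its floor at 8 mm. Ends (|y| = 230 mm) open.
- notch (a point): Middle of the notch at its floor, 25 mm above the bench. For |y| under 57 mm of the track both ledges are milled 5 mm lower (yellow floor, red marks on the lips) between upright end walls: a 110 mm carrier fits in with 4 mm play and is stopped by the far wall. Pushed in, its leading edge dips first, its tail drops last.
- carrier_green: Loose black carrier with the GREEN board: 100 mm across the rails (x), 110 mm along them (y), 12 mm high, about 0.4 kg, 2 mm play to each lip, slides at 2 to 5 N. Origin: centre of its underside, axes as the track. It starts on the +y or the -y side, centre 120 to 155 mm from the middle of the notch, underside 30 mm above the bench; seated: underside 25 mm, top 37 mm above the bench.
- board_green: The green circuit board itself, 79 x 87 mm, sunk in its carrier 1.4 mm below the top of the 10 mm wide black rim; parts on it stand up to 8 mm above it (a white header 30 mm long near its -x edge is the tallest). Origin at the centre of its underside, 9 mm above the carrier's underside.
- carrier_blue: The other carrier, same size, with a BLUE circuit board, waiting on the rails on the other side of the notch (centre 120 to 155 mm from the notch's middle). Origin at the centre of its underside. It stays there.
- board_blue: The blue circuit board in the other carrier, like the green one. Origin at the centre of its underside.
- hold_down (a joint): Angle of the steel hold-down latch about its upright pivot, rad, anticlockwise from above: 0 = arm along the track, pointing to its +y; 1.571 (stop) = arm pointing to its -x, over the rim of the seated carrier. Starts at 0 to 0.35, needs about 1.5 N at the red pin, stays where left. Arm 44 x 12 mm at 39.5 to 46 mm above the bench: clears a seated carrier by 2.5 mm; one not dropped blocks it.
- latch_pin (a point): Top centre of the latch's upright red pin: 12 mm in diameter, 36 mm from the pivot, standing from 46 to 68 mm above the bench.
- latch_pivot (a point): The latch's pivot on the track, 85 mm from the track's centre line on the +x side, level with the middle of the notch, 38.5 mm above the bench (underside of the latch's hub, which is 12 mm high).
- multimeter: Yellow hand multimeter lying on its back, 85 x 175 x 43 mm high, on the robot's side of the track. Origin at the centre of its underside. Leave alone.
- mouse: Black computer mouse, 110 x 60 x 35 mm, on the robot's side of the track. Origin at the centre of its underside. Leave alone.
- flux_bottle: Blue bottle with steel cap, 48 mm in diameter, 100 mm high, on the far side of the track. Origin at the centre of its underside. Leave alone.
- solder_spool: Grey and steel solder spool standing on its flange, 60 mm in diameter, 46 mm high, on the far side of the track. Origin at the centre of its underside. Leave alone.
- screwdriver: Screwdriver, 150 mm long, lying along the near edge of the track. Leave alone.
- tip_cleaner: Black pot with brass wool, 60 mm in diameter, 50 mm high, past the track's +y end. Origin at the centre of its underside. Leave alone.
- parts_tray: Low grey tray with compartments, 110 x 70 x 22 mm, past the track's -y end. Origin at the centre of its underside. Leave alone.
Things that resemble listed ones, but are neither listed nor needed, are in the scene too. What is shaped like the carrier_green but pink is not meant.

How it is judged:
On the way, in this order (a step that is already met when the one before it is completed fails the run):
1. the green board's carrier has dropped into the notch and lies flat (z of carrier_green in the frame of track below 0.0268 m and y of carrier_green in the frame of track between -0.006 and 0.006 m and x of carrier_green in the frame of track between -0.006 and 0.006 m and angle between carrier_green's own z axis and vertical below 0.025 rad), for 0.2 s.
2. the hold-down latch is swung across over the carrier (value of joint hold_down above 1.4 rad), for 0.2 s.
At the end, for the whole second after the job is handed in: The green board's carrier lies in the notch: underside within 1.8 mm of the notch floor, centre within 6 mm of the notch's middle both ways, flat within 0.025 rad, at rest; the latch is at 1.40 rad or more; the blue board's carrier is within 12 mm of where it was (all of step 1 and value of joint hold_down above 1.4 rad and linear speed of carrier_green below 0.02 m/s and distance of carrier_blue from where it was at the start of the episode below 0.012 m); the robot touches nothing.
It fails at once if a carrier is lifted off the rails (z of any of carrier_green, carrier_blue in the frame of track above 0.04 m).
It fails at once if a circuit board is pressed (over 4 N) (contact force between the fingers and board_green above 4 N or contact force between the fingers and board_blue above 4 N).
It fails at once if the carrier with the blue board is pushed out of its place (over 12 mm) (distance of carrier_blue from where it was at the start of the episode above 0.012 m).
It fails at once if something else on the bench is shifted by more than 20 mm (distance of any of multimeter, mouse, flux_bottle, solder_spool, screwdriver, tip_cleaner, parts_tray from where it was at the start of the episode above 0.02 m).
It also fails if it takes over 51 s, if anything falls off the work surface, if the arm or the gripper's body presses on something with over 40 N, if the wrist force passes 120 N, or if a joint passes its speed limit or range.

## Robot

A 6-joint arm with a two-finger parallel gripper is mounted at the origin on the work surface. World frame = base frame: x ahead of the robot, y to its left, z up, the work surface at z = 0. Lengths are in m, angles in rad, forces in N, time in s.
With the tool pointing down it reaches from about 0.425 to 0.95 m from the base axis. Payload 14.7 kg.
Tool frame: the origin (TCP) lies between the finger pads; the fingertips stand 14 mm ahead of it and the grasp point (between the pads) lies 5 mm behind it; z points along the fingers, y is the line along which they close (so a half turn about z gives the same grasp; the last joint's range is limited). The gripper opens to 85 mm and grips with 20 to 120 N. Pads are 22 mm wide; open, the fingers measure 114 mm over their backs; the gripper's body (76 mm by 85 mm) begins 54 mm behind the grasp point. The pads swing forward as they close: fully open they stand 13 mm farther back than shut.
Start: joints at [-1.17, 0.48, 1.596, -0, 1.065, -0.047], TCP at [0.281, -0.586, 0.245] pointing down, gripper open.
Joint ranges: [-2.75, 2.75], [-0.82, 2.05], [0.23, 2.67], [-1.56, 4.7], [0.09, 2.69], [-2.92, 2.92]. Speed limits (rad/s): [1.89, 1.89, 2.39, 3.01, 3.01, 3.01].

## Interface

Orientations are given as [roll, pitch, yaw] about the fixed x, y, z axes, in that order (R = Rz(yaw) Ry(pitch) Rx(roll)).
In Python, from station import manip gives the robot as it stands.
- The arm moves only by the tool send_rows, never from a script. Its argument "increments" is a list of rows, each an object of numbers: "x", "y", "z": the shift along the tool's x, y, z normalised to -1 to 1, where 1 is 0.04 m; "rx", "ry", "rz": the turn, a rotation vector about the tool's x, y, z normalised to -1 to 1, where 1 is 4 degrees. A call has exactly 8 rows; each row shifts and turns the commanded pose from where the row before left it, along the tool's axes as they then stand; what a row does not reach is not made up. A row lasts 1/12 s, in which the tool goes at most 41.7 mm and 7.16 degrees, less where a joint would pass 70% of its speed; a pose out of reach is approached as far as the arm can. A call with a number of a shift or a turn outside -1 to 1 is refused whole. A call with a gripper value outside its range is refused whole. "gripper" is the closure, from -1 (fully open) to 1 (shut), set as the call begins (left out, the last holds). The fingers move at their own pace and stop on an object; "squeeze" is the grip in N (left out, the last holds). Time passes only in rows, so rows that do not move let the fingers close, or fill a call up. It gives the time, the measured TCP pose, the force, the opening and the grip force at its end, in the units of the state.
- manip.state(): the state, without advancing time (a new reading comes with each control period).
- manip.grab_frame(name): name is "scene" or "top"; returns a dict with "frame" (400x640x3 uint8, blue, green, red), "range_z" (400x640 float32, m along the optical axis (not along the pixel's ray), 0 where there is no reading), "intrinsics" (3x3 intrinsics, pixels), "extrinsics" (4x4, takes a point from world to camera coordinates). Camera axes: x right, y up, looking along -z (the intrinsics and any distortion apply to the point x, -y, -z); pixel columns grow to the right and rows downward; lengths in m; the calibration is good to about 2 mm. A picture is of the moment at which its call begins.
- manip.hand_in(): hands the job in; it is judged then, once.
The state is a dict: "clock": time; "qpos": joint angles; "joint_velocities": joint speeds; "joint_torque": joint torques, N m; "tool_pos": TCP position; "ee_rot": TCP orientation; "contact_force": force on the tool from outside, world axes, zero at the start; "torque": the same for the moment, N m; "finger_gap": opening from 0.0 (shut) to 1.0 (fully open); "finger_force": force on a finger pad.
Only numpy, scipy, OpenCV 4.12 (cv2) and the standard library are available. Lean on these libraries where they do the work, as an engineer would, in place of code of your own. Each camera call takes 0.05 s, during which the arm holds its last target. There are 200 camera calls.

## Working session

There is one attempt and no reset: what is moved stays moved. The work goes in short steps, Python scripts to look and compute and a tool call to move; the robot and the scene stay as the last step left them, time stands still between calls to the robot, and variables do not carry over. Pictures are saved under pics/ and viewed, at most 10 in all, crops included, and the job is handed in when it is done.

Besides the shell and the picture viewer there is one more tool, called after "Call:" as a command line: name --argument value ..., lists and objects as JSON in quotes. send_rows: Moves the arm, as the interface text tells. Its arguments: {"type":"object","properties":{"increments":{"type":"array"},"gripper":{"type":"number"},"squeeze":{"type":"number"}},"required":["increments"]}

```bash
mkdir -p pics; cat > h.py <<'E'
import numpy as np, cv2
from station import manip
def grab(n):
    f=manip.grab_frame(n); return f
def world(f,u,v,z=None):
    K=np.array(f["intrinsics"]);E=np.array(f["extrinsics"]);R=E[:3,:3];t=E[:3,3]
    d=np.array([(u-K[0,2])/K[0,0],-(v-K[1,2])/K[1,1],-1.])
    C=-R.T@t; r=R.T@d
    if z is None: s=float(f["range_z"][int(v),int(u)])
    else: s=(z-C[2])/r[2]
    return C+s*r
E
python3 - <<'E'
from h import *
for n in("top","scene"):
    f=grab(n); cv2.imwrite(f"pics/{n}0.png",f["frame"]); np.savez(f"{n}0.npz",**{k:np.array(v) for k,v in f.items()})
    print(n,-np.array(f["extrinsics"])[:3,:3].T@np.array(f["extrinsics"])[:3,3])
print(manip.state())
E
```

```text
top [ 0.26444056 -0.07677085  1.61681263]
scene [ 0.86322094 -0.57308399  1.05506908]
{'clock': 0.1, 'qpos': array([-1.16961982e+00,  4.80740972e-01,  1.59679397e+00,  1.56584899e-05,
        1.06508322e+00, -4.65884017e-02]), 'joint_velocities': array([ 0.00077511, -0.0010688 , -0.001836  , -0.00013226,  0.00167694,
        0.00119786]), 'joint_torque': array([ 9.17786965e-04, -9.52261019e+01, -4.31043613e+01, -6.99511958e-06,
        5.15719337e-03, -2.47424430e-05]), 'tool_pos': array([ 0.2813175 , -0.58559695,  0.24476112]), 'ee_rot': array([-3.14056889e+00, -6.14354538e-05,  4.47757281e-01]), 'contact_force': array([-0.0656286 , -0.31458701, -0.20254339]), 'torque': array([-0.01944404, -0.00271702, -0.00102132]), 'finger_force': 0.0, 'finger_gap': 1.0015379420447654}
```

View pics/top0.png

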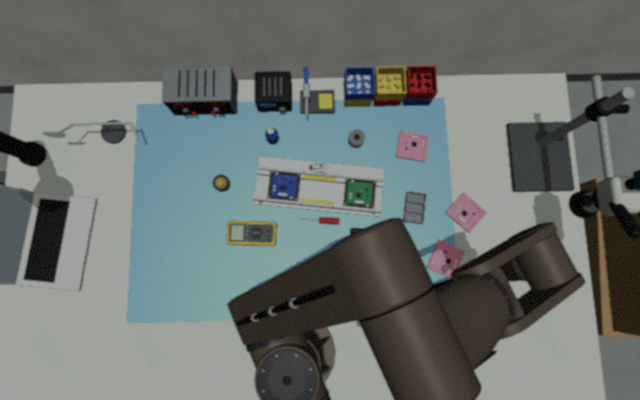

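View pics/scene0.png

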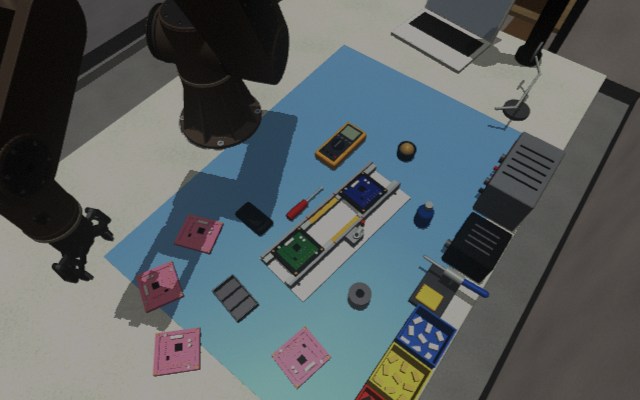

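The top view shows the track at about (255–385, 160–215). The green carrier is at (360,193), on the −y side, and the blue one is at (285,186). The latch is at (318,167) on the far side. The pink look-alikes at (412,146), (466,212) and (445,258) are not meant. I'll check an enlarged crop.

```bash
python3 - <<'E'
from h import *
a=cv2.imread("pics/top0.png")[145:230,240:400]; cv2.imwrite("pics/t1.png",cv2.resize(a,None,fx=5,fy=5,interpolation=cv2.INTER_CUBIC))
a=cv2.imread("pics/scene0.png")[155:305,255:415]; cv2.imwrite("pics/s1.png",cv2.resize(a,None,fx=4,fy=4,interpolation=cv2.INTER_CUBIC))
E
```

```text
(no output)
```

View pics/t1.png

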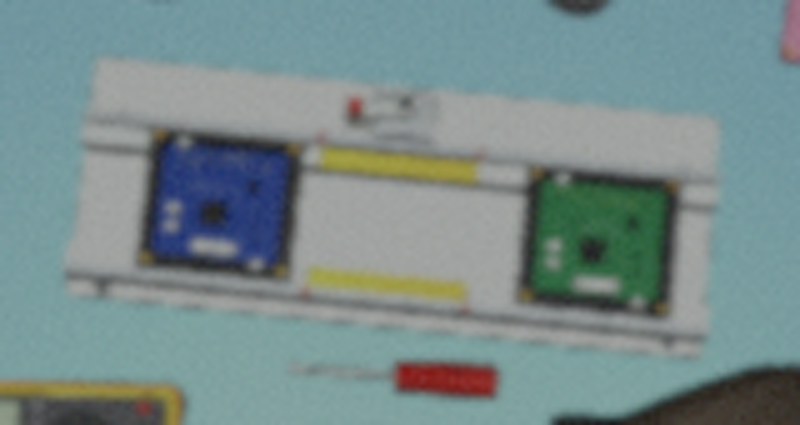

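View pics/s1.png

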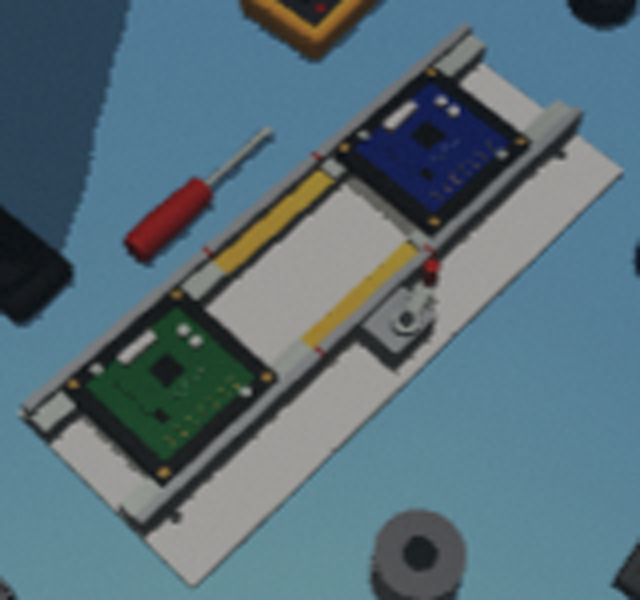

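The crop confirms it. The green carrier, with a black rim, sits on the rails at s1 (170,385). The blue carrier is at (430,150), the yellow notch is between them, the red pin is at s1 (431,265), and the hub is at (407,318).

```bash
python3 - <<'E'
from h import *
T=dict(np.load("top0.npz"));S=dict(np.load("scene0.npz"))
tp=lambda p,z:world(T,240+(p[0]-2)/5,145+(p[1]-2)/5,z)[:2]
sp=lambda p,z:world(S,255+(p[0]-1.5)/4,155+(p[1]-1.5)/4,z)[:2]
# marks order: (+x,+y),(+x,-y),(-x,+y),(-x,-y)
mt=np.array([tp(p,.038) for p in[(322,135),(480,155),(305,292),(465,310)]])
ms=np.array([sp(p,.038) for p in[(428,248),(320,350),(317,155),(208,250)]])
for m in(mt,ms):
    print(m.round(4).tolist(),m.mean(0)); print(np.linalg.norm(m[0]-m[1]),np.linalg.norm(m[2]-m[3]))
    v=m[0]-m[1]+m[2]-m[3]; print("yaw",np.arctan2(-v[0],v[1]))
gt=np.array([tp(p,.042) for p in[(530,168),(680,183),(668,312),(520,300)]]);gs=np.array([sp(p,.042) for p in[(275,375),(165,480),(70,385),(175,290)]])
bt=np.array([tp(p,.042) for p in[(152,130),(302,145),(290,278),(140,265)]]);bs=np.array([sp(p,.042) for p in[(530,145),(435,232),(338,150),(430,68)]])
for g in(gt,gs,bt,bs): print(g.mean(0),[np.linalg.norm(g[i]-g[i-1]).round(4) for i in range(4)])
print("pin",tp((355,107),.065),sp((431,265),.066),"hub",tp((405,103),.05),sp((407,318),.05))
pt=np.array([tp(p,.008) for p in[(95,58),(718,118),(703,355),(67,295)]]);print(pt.round(4).tolist());v=pt[0]-pt[1]+pt[3]-pt[2];print(np.arctan2(-v[0],v[1]))
yaw=-.09
E
```

```text
[[0.6236, -0.0447], [0.6065, -0.1574], [0.51, -0.0307], [0.4947, -0.1436]] [ 0.55870926 -0.09409396]
0.11404637474244969 0.11392605607478558
yaw -0.142486568190945
[[0.6205, -0.0453], [0.6073, -0.1584], [0.51, -0.0307], [0.4963, -0.144]] [ 0.55851899 -0.09459077]
0.11380948910088719 0.1141493537285187
yaw -0.11871789055039206
[ 0.54192876 -0.24010284] [np.float64(0.0955), np.float64(0.1072), np.float64(0.0934), np.float64(0.1046)]
[ 0.54180186 -0.24121042] [np.float64(0.0961), np.float64(0.1057), np.float64(0.0956), np.float64(0.1014)]
[0.57387155 0.02792324] [np.float64(0.0981), np.float64(0.1079), np.float64(0.0965), np.float64(0.1067)]
[0.5759055  0.02576871] [np.float64(0.0996), np.float64(0.1062), np.float64(0.0978), np.float64(0.1045)]
pin [ 0.63717436 -0.06886466] [ 0.63654231 -0.06975599] hub [ 0.64293526 -0.10448115] [ 0.64343458 -0.10642977]
[[0.6919, 0.1217], [0.6369, -0.3337], [0.4628, -0.3147], [0.5162, 0.1419]]
-0.11824945869272087
```

Track origin is about (0.5586, −0.0944) with yaw ≈ −0.121, and the green centre is at y_t ≈ −147 mm. I'll rotate the tool to the track axes first, so that tool x = track x and tool y = −track y, and close the fingers.

Call:
send_rows --increments '[{"rz": 1},{"rz": 1},{"rz": 1},{"rz": 1},{"rz": 1},{"rz": 1},{"rz": 1},{"rz": 1}]' --gripper 1 --squeeze 40

```text
invalid input at $.increments[0]: expected keys x, y, z, rx, ry, rz
```

Call:
send_rows --increments '[{"x": 0.34,"y": -0.46,"z": 0.3},{"x": 0.34,"y": -0.46,"z": 0.3},{"x": 0.34,"y": -0.46,"z": 0.3},{"x": 0.34,"y": -0.46,"z": 0.3},{"x": 0.34,"y": -0.46,"z": 0.3},{"x": 0.34,"y": -0.46,"z": 0.3},{"x": 0.34,"y": -0.46,"z": 0.3},{"x": 0.34,"y": -0.46,"z": 0.3}]'

```text
invalid input at $.increments[0]: expected keys x, y, z, rx, ry, rz
```

Call:
send_rows --increments '[{"x": 0.34,"y": -0.46,"z": 0.1,"rz": 0.15},{"x": 0.34,"y": -0.46,"z": 0.1},{"x": 0.34,"y": -0.46,"z": 0.1},{"x": 0.34,"y": -0.46,"z": 0.1},{"x": 0.34,"y": -0.46,"z": 0.1},{"x": 0.34,"y": -0.4,"z": 0.1},{"x": 0.34,"y": -0.4,"z": 0.1},{}]'

```text
invalid input at $.increments[0]: expected keys x, y, z, rx, ry, rz
```

```bash
cat >> h.py <<'E'
O=np.array([.5586,-.0944]);YW=-.121
def tt(p):
    d=np.array(p[:2])-O; c,s=np.cos(YW),np.sin(YW); return np.round([c*d[0]+s*d[1],-s*d[0]+c*d[1]],4)
def st():
    s=manip.state(); print(round(s['clock'],2),tt(s['tool_pos']),s['tool_pos'].round(4),s['ee_rot'].round(3),s['contact_force'].round(1),s['finger_gap'])
E
python3 - <<'E'
from h import *
st(); f=grab("scene"); a=f["frame"][155:305,225:425]; cv2.imwrite("pics/s2.png",cv2.resize(a,None,fx=4,fy=4,interpolation=cv2.INTER_CUBIC))
E
```

```text
0.1 [-0.216  -0.5211] [ 0.2813 -0.5856  0.2448] [-3.141 -0.     0.448] [-0.1 -0.3 -0.2] 1.0015379420447654
```

View pics/s2.png

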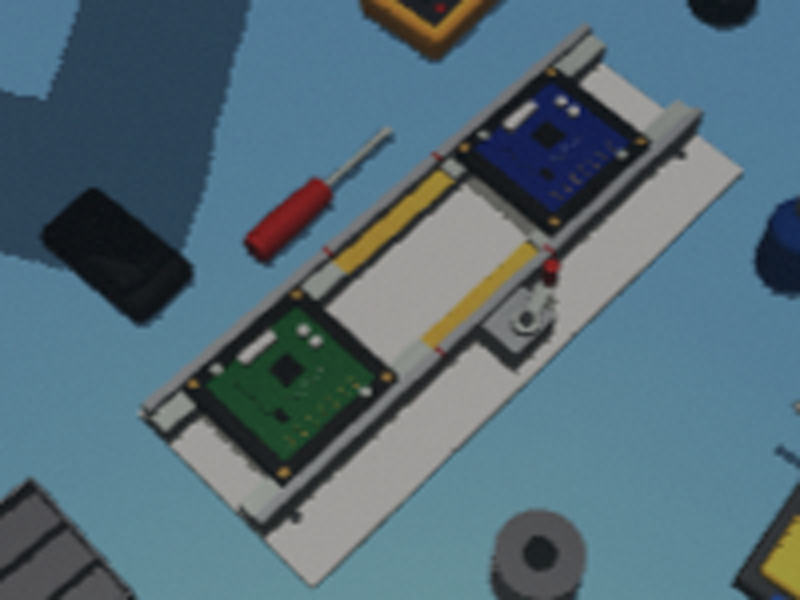

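All six keys are required, so nothing moved. The picture matches the earlier crop, with the carrier at (285,385) and the mouse at (115,250).

Call:
send_rows --increments '[{"x": 0,"y": 0,"z": 0,"rx": 0,"ry": 0,"rz": 1},{"x": 0,"y": 0,"z": 0,"rx": 0,"ry": 0,"rz": 1},{"x": 0,"y": 0,"z": 0,"rx": 0,"ry": 0,"rz": 1},{"x": 0,"y": 0,"z": 0,"rx": 0,"ry": 0,"rz": 1},{"x": 0,"y": 0,"z": 0,"rx": 0,"ry": 0,"rz": 1},{"x": 0,"y": 0,"z": 0,"rx": 0,"ry": 0,"rz": 1},{"x": 0,"y": 0,"z": 0,"rx": 0,"ry": 0,"rz": 1},{"x": 0,"y": 0,"z": 0,"rx": 0,"ry": 0,"rz": 1}]' --gripper 1 --squeeze 40

```text
clock: 0.82
tool_pos: [0.2814, -0.5857, 0.245]
ee_rot: [-3.141, 0.0, -0.114]
contact_force: [0.1, -0.2, -0.4]
finger_gap: 0.002
finger_force: 0.0
```

Call:
send_rows --increments '[{"x": 0.34,"y": -0.46,"z": 0.3,"rx": 0,"ry": 0,"rz": 0.15},{"x": 0.34,"y": -0.46,"z": 0.3,"rx": 0,"ry": 0,"rz": 0},{"x": 0.34,"y": -0.46,"z": 0.3,"rx": 0,"ry": 0,"rz": 0},{"x": 0.34,"y": -0.46,"z": 0.3,"rx": 0,"ry": 0,"rz": 0},{"x": 0.34,"y": -0.46,"z": 0.3,"rx": 0,"ry": 0,"rz": 0},{"x": 0.34,"y": -0.46,"z": 0.3,"rx": 0,"ry": 0,"rz": 0},{"x": 0.34,"y": -0.46,"z": 0.3,"rx": 0,"ry": 0,"rz": 0},{"x": 0.34,"y": -0.46,"z": 0.3,"rx": 0,"ry": 0,"rz": 0}]'

```text
clock: 1.48
tool_pos: [0.4076, -0.4518, 0.1486]
ee_rot: [-3.141, 0.0, -0.121]
contact_force: [0.1, -0.3, 0.4]
finger_gap: -0.001
finger_force: 0.0
```

Call:
send_rows --increments '[{"x": 0.34,"y": -0.46,"z": 0.1,"rx": 0,"ry": 0,"rz": 0},{"x": 0.34,"y": -0.46,"z": 0.1,"rx": 0,"ry": 0,"rz": 0},{"x": 0.34,"y": -0.46,"z": 0.1,"rx": 0,"ry": 0,"rz": 0},{"x": 0.34,"y": -0.46,"z": 0.1,"rx": 0,"ry": 0,"rz": 0},{"x": 0.34,"y": -0.46,"z": 0.1,"rx": 0,"ry": 0,"rz": 0},{"x": 0.34,"y": -0.4,"z": 0.1,"rx": 0,"ry": 0,"rz": 0},{"x": 0.34,"y": -0.4,"z": 0.1,"rx": 0,"ry": 0,"rz": 0},{"x": 0,"y": 0,"z": 0,"rx": 0,"ry": 0,"rz": 0}]'

```text
clock: 2.15
tool_pos: [0.5185, -0.3386, 0.1204]
ee_rot: [-3.141, 0.0, -0.119]
contact_force: [-0.8, 0.4, 0.2]
finger_gap: -0.003
finger_force: 0.0
```

```bash
python3 - <<'E'
from h import *
st(); f=grab("scene"); a=f["frame"][155:305,225:425]; cv2.imwrite("pics/s3.png",cv2.resize(a,None,fx=4,fy=4,interpolation=cv2.INTER_CUBIC))
E
```

```text
2.15 [-0.0103 -0.2473] [ 0.5185 -0.3386  0.1204] [-3.141  0.    -0.119] [-0.8  0.4  0.2] -0.0026335719810970212
```

View pics/s3.png

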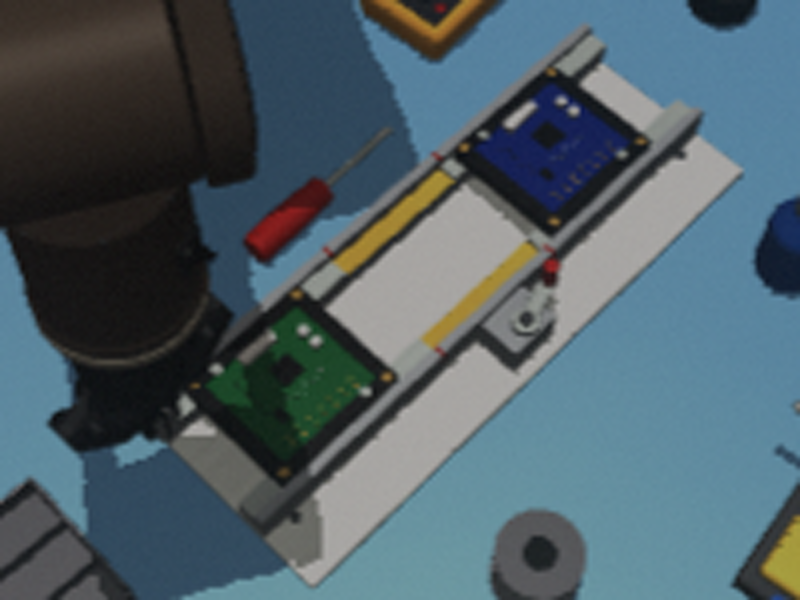

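Call:
send_rows --increments '[{"x": 0.25,"y": -0.25,"z": 0.2,"rx": 0,"ry": 0,"rz": 0},{"x": 0,"y": 0,"z": 0.35,"rx": 0,"ry": 0,"rz": 0},{"x": 0,"y": 0,"z": 0.35,"rx": 0,"ry": 0,"rz": 0},{"x": 0,"y": 0,"z": 0.35,"rx": 0,"ry": 0,"rz": 0},{"x": 0,"y": 0,"z": 0.35,"rx": 0,"ry": 0,"rz": 0},{"x": 0,"y": 0,"z": 0.25,"rx": 0,"ry": 0,"rz": 0},{"x": 0,"y": 0,"z": 0.2,"rx": 0,"ry": 0,"rz": 0},{"x": 0,"y": 0,"z": 0,"rx": 0,"ry": 0,"rz": 0}]'

```text
clock: 2.87
tool_pos: [0.5269, -0.3321, 0.0377]
ee_rot: [-3.141, 0.002, -0.122]
contact_force: [-0.8, 1.1, 0.3]
finger_gap: -0.002
finger_force: 0.0
```

```bash
python3 - <<'E'
from h import *
st(); f=grab("scene"); a=f["frame"][155:305,225:425]; cv2.imwrite("pics/s4.png",cv2.resize(a,None,fx=4,fy=4,interpolation=cv2.INTER_CUBIC))
E
```

```text
2.87 [-0.0028 -0.2398] [ 0.5269 -0.3321  0.0377] [-3.141e+00  2.000e-03 -1.220e-01] [-0.8  1.1  0.3] -0.0018609777248015922
```

View pics/s4.png

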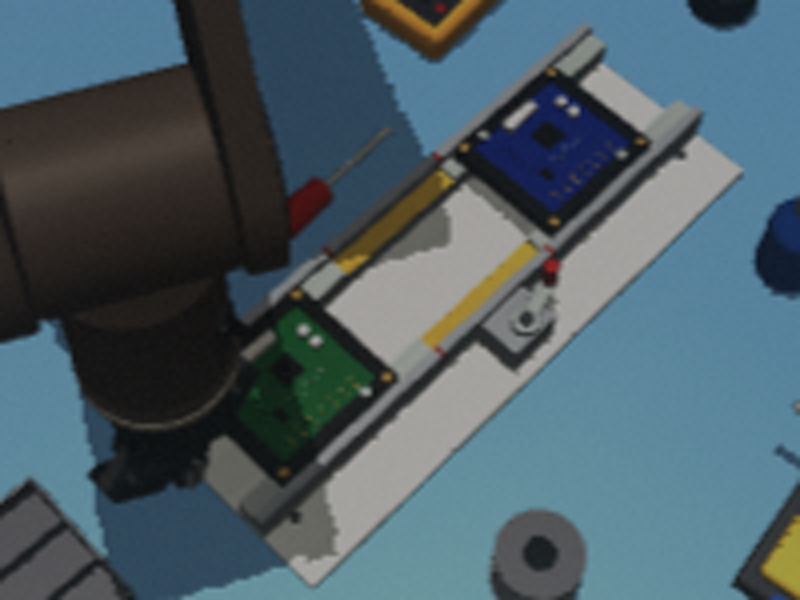

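The fingers are behind the carrier's tail at s4 about (150,470). Pushing now.

Call:
send_rows --increments '[{"x": 0.07,"y": -0.2,"z": 0,"rx": 0,"ry": 0,"rz": 0},{"x": 0,"y": -0.2,"z": 0,"rx": 0,"ry": 0,"rz": 0},{"x": 0,"y": -0.2,"z": 0,"rx": 0,"ry": 0,"rz": 0},{"x": 0,"y": -0.2,"z": 0,"rx": 0,"ry": 0,"rz": 0},{"x": 0,"y": -0.2,"z": 0,"rx": 0,"ry": 0,"rz": 0},{"x": 0,"y": -0.2,"z": 0,"rx": 0,"ry": 0,"rz": 0},{"x": 0,"y": -0.2,"z": 0,"rx": 0,"ry": 0,"rz": 0},{"x": 0,"y": -0.2,"z": 0,"rx": 0,"ry": 0,"rz": 0}]'

```text
clock: 3.58
tool_pos: [0.5384, -0.2684, 0.0395]
ee_rot: [3.141, -0.0, -0.121]
contact_force: [-0.7, -2.9, 1.5]
finger_gap: -0.002
finger_force: 1.2
```

Call:
send_rows --increments '[{"x": 0,"y": -0.2,"z": 0,"rx": 0,"ry": 0,"rz": 0},{"x": 0,"y": -0.2,"z": 0,"rx": 0,"ry": 0,"rz": 0},{"x": 0,"y": -0.2,"z": 0,"rx": 0,"ry": 0,"rz": 0},{"x": 0,"y": -0.2,"z": 0,"rx": 0,"ry": 0,"rz": 0},{"x": 0,"y": -0.2,"z": 0,"rx": 0,"ry": 0,"rz": 0},{"x": 0,"y": -0.2,"z": 0,"rx": 0,"ry": 0,"rz": 0},{"x": 0,"y": -0.2,"z": 0,"rx": 0,"ry": 0,"rz": 0},{"x": 0,"y": 0,"z": 0,"rx": 0,"ry": 0,"rz": 0}]'

```text
clock: 4.25
tool_pos: [0.5448, -0.212, 0.0392]
ee_rot: [-3.141, 0.001, -0.12]
contact_force: [-0.2, 0.5, -0.3]
finger_gap: -0.001
finger_force: 0.0
```

```bash
cat >> h.py <<'E'
def green():
    f=grab("scene");b=f["frame"].astype(int);H=cv2.cvtColor(f["frame"],cv2.COLOR_BGR2HSV)
    for nm,lo,hi in(("green",50,80),("blue",112,130)):
        m=((H[...,0]>=lo)&(H[...,0]<=hi)&(H[...,1]>110)); m[:155]=0;m[310:]=0;m[:,:240]=0;m[:,410:]=0
        m=cv2.morphologyEx(m.astype(np.uint8),cv2.MORPH_OPEN,np.ones((3,3)))
        v,u=np.nonzero(m); 
        if len(u)<20: print(nm,"none");continue
        P=np.array([tt(world(f,a,c,.04)) for a,c in zip(u,v)]); print(nm,len(u),"x",np.percentile(P[:,0],[1,99]).round(4),"y",np.percentile(P[:,1],[1,99]).round(4))
    return f
E
python3 - <<'E'
from h import *
st(); green()
E
```

```text
4.25 [ 0.0005 -0.1184] [ 0.5448 -0.212   0.0392] [-3.141e+00  1.000e-03 -1.200e-01] [-0.2  0.5 -0.3] -0.0007457851160769033
green 318 x [-0.0316  0.0376] y [-0.0879 -0.0061]
blue 529 x [-0.0391  0.0362] y [0.0794 0.1658]
```

Call:
send_rows --increments '[{"x": 0,"y": -0.15,"z": 0,"rx": 0,"ry": 0,"rz": 0},{"x": 0,"y": -0.15,"z": 0,"rx": 0,"ry": 0,"rz": 0},{"x": 0,"y": -0.15,"z": 0,"rx": 0,"ry": 0,"rz": 0},{"x": 0,"y": -0.15,"z": 0,"rx": 0,"ry": 0,"rz": 0},{"x": 0,"y": -0.15,"z": 0,"rx": 0,"ry": 0,"rz": 0},{"x": 0,"y": -0.15,"z": 0,"rx": 0,"ry": 0,"rz": 0},{"x": 0,"y": -0.15,"z": 0,"rx": 0,"ry": 0,"rz": 0},{"x": 0,"y": -0.05,"z": 0,"rx": 0,"ry": 0,"rz": 0}]'

```text
clock: 4.97
tool_pos: [0.5503, -0.169, 0.0393]
ee_rot: [-3.141, 0.0, -0.121]
contact_force: [-0.6, -1.4, 0.0]
finger_gap: -0.001
finger_force: 0.6
```

```bash
python3 - <<'E'
from h import *
st(); green()
E
```

```text
4.97 [ 0.0008 -0.075 ] [ 0.5503 -0.169   0.0393] [-3.141  0.    -0.121] [-0.6 -1.4  0. ] -0.0012341731432613376
green 316 x [-0.0113  0.0374] y [-0.0474  0.0356]
blue 537 x [-0.0387  0.0376] y [0.0791 0.1664]
```

Call:
send_rows --increments '[{"x": 0,"y": -0.03,"z": 0,"rx": 0,"ry": 0,"rz": 0},{"x": 0,"y": -0.03,"z": 0,"rx": 0,"ry": 0,"rz": 0},{"x": 0,"y": -0.03,"z": 0,"rx": 0,"ry": 0,"rz": 0},{"x": 0,"y": -0.03,"z": 0,"rx": 0,"ry": 0,"rz": 0},{"x": 0,"y": -0.03,"z": 0,"rx": 0,"ry": 0,"rz": 0},{"x": 0,"y": 0,"z": 0,"rx": 0,"ry": 0,"rz": 0},{"x": 0,"y": 0,"z": 0,"rx": 0,"ry": 0,"rz": 0},{"x": 0,"y": 0,"z": 0,"rx": 0,"ry": 0,"rz": 0}]'

```text
clock: 5.68
tool_pos: [0.551, -0.164, 0.0393]
ee_rot: [-3.142, 0.0, -0.121]
contact_force: [-0.5, 0.8, -0.0]
finger_gap: 0.003
finger_force: 0.0
```

```bash
python3 - <<'E'
from h import *
st(); green()
E
```

```text
5.68 [ 0.0009 -0.07  ] [ 0.551  -0.164   0.0393] [-3.142  0.    -0.121] [-0.5  0.8 -0. ] 0.0025449345611552533
green 328 x [-0.0115  0.0401] y [-0.044  0.04 ]
blue 531 x [-0.0391  0.037 ] y [0.0794 0.1662]
```

```bash
cat >> h.py <<'E'
def heights(f,pts,z=.039):
    K=np.array(f["intrinsics"]);E=np.array(f["extrinsics"]);c,s=np.cos(YW),np.sin(YW)
    for x,y in pts:
        w=np.array([O[0]+c*x-s*y,O[1]+s*x+c*y,z]);q=E[:3,:3]@w+E[:3,3]
        u=K[0,2]+K[0,0]*q[0]/-q[2];v=K[1,2]+K[1,1]*q[1]/q[2]
        a=[world(f,int(round(u))+i,int(round(v))+j)[2] for i in(-1,0,1) for j in(-1,0,1)]
        print((x,y),np.median(a).round(4),f["frame"][int(round(v)),int(round(u))])
E
python3 - <<'E'
from h import *
f=grab("scene"); heights(f,[(.045,y) for y in(-.05,-.04,-.02,0,.02,.04,.05)]+[(.03,y) for y in(-.04,-.02,0,.02,.04)]+[(0.045,.08),(.045,.12),(.045,.16),(.03,.1),(.03,.14),(.056,.1),(.056,-.1)])
a=f["frame"][155:305,225:425]; cv2.imwrite("pics/s5.png",cv2.resize(a,None,fx=4,fy=4,interpolation=cv2.INTER_CUBIC))
E
```

```text
(0.045, -0.05) 0.0367 [33 51 62]
(0.045, -0.04) 0.0372 [21 19 16]
(0.045, -0.02) 0.0389 [22 20 18]
(0.045, 0) 0.0354 [22 21 18]
(0.045, 0.02) 0.0361 [29 27 25]
(0.045, 0.04) 0.0368 [23 22 19]
(0.045, 0.05) 0.0381 [ 57 108 137]
(0.03, -0.04) 0.035 [24 37 17]
(0.03, -0.02) 0.0348 [35 64 39]
(0.03, 0) 0.0356 [27 40 20]
(0.03, 0.02) 0.0364 [37 67 27]
(0.03, 0.04) 0.0367 [31 45 20]
(0.045, 0.08) 0.0414 [35 47 53]
(0.045, 0.12) 0.0418 [27 25 21]
(0.045, 0.16) 0.0427 [36 34 31]
(0.03, 0.1) 0.0419 [83 30 18]
(0.03, 0.14) 0.0414 [86 32 21]
(0.056, 0.1) 0.0367 [125 123 120]
(0.056, -0.1) 0.0377 [72 69 68]
```

View pics/s5.png

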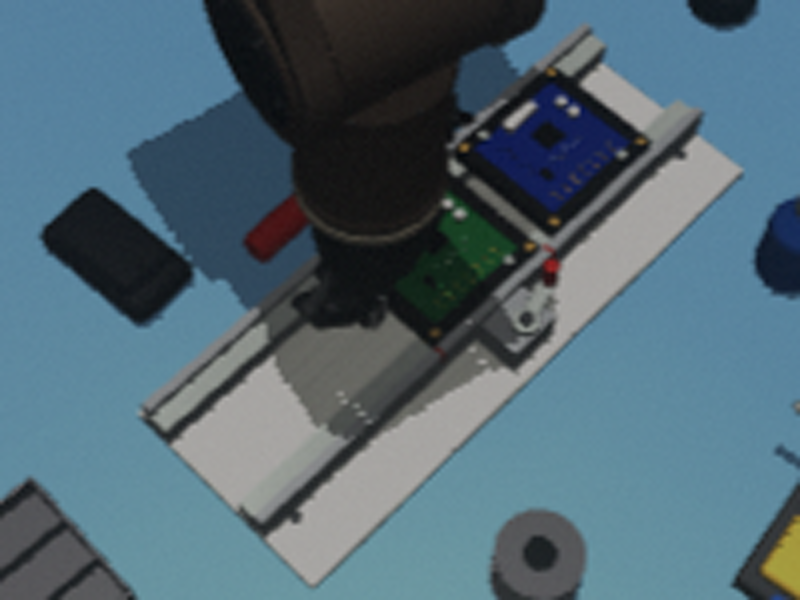

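The carrier is seated: the rim reads about 37 mm at both ends and the blue one still reads 42 mm. I'll back off, rise, and go to the +x side of the pin at track (0.0746, 0.0343), where the latch angle is about 0.29.

Call:
send_rows --increments '[{"x": 0,"y": 0.25,"z": 0,"rx": 0,"ry": 0,"rz": 0},{"x": 0,"y": 0.25,"z": 0,"rx": 0,"ry": 0,"rz": 0},{"x": 0,"y": 0,"z": -0.4,"rx": 0,"ry": 0,"rz": 0},{"x": 0,"y": 0,"z": -0.4,"rx": 0,"ry": 0,"rz": 0},{"x": 0,"y": 0,"z": -0.4,"rx": 0,"ry": 0,"rz": 0},{"x": 0,"y": 0,"z": -0.4,"rx": 0,"ry": 0,"rz": 0},{"x": 0,"y": 0,"z": -0.4,"rx": 0,"ry": 0,"rz": 0},{"x": 0,"y": 0,"z": 0,"rx": 0,"ry": 0,"rz": 0}]'

```text
clock: 6.45
tool_pos: [0.5499, -0.1855, 0.1221]
ee_rot: [3.141, -0.004, -0.122]
contact_force: [1.6, -1.6, 0.3]
finger_gap: -0.001
finger_force: 0.0
```

Call:
send_rows --increments '[{"x": 0.35,"y": -0.42,"z": 0,"rx": 0,"ry": 0,"rz": 0},{"x": 0.35,"y": -0.42,"z": 0,"rx": 0,"ry": 0,"rz": 0},{"x": 0.35,"y": -0.42,"z": 0,"rx": 0,"ry": 0,"rz": 0},{"x": 0.35,"y": -0.42,"z": 0,"rx": 0,"ry": 0,"rz": 0},{"x": 0.35,"y": -0.42,"z": 0,"rx": 0,"ry": 0,"rz": 0},{"x": 0.35,"y": -0.42,"z": 0,"rx": 0,"ry": 0,"rz": 0},{"x": 0.4,"y": -0.42,"z": 0,"rx": 0,"ry": 0,"rz": 0},{"x": 0,"y": 0,"z": 0,"rx": 0,"ry": 0,"rz": 0}]'

```text
clock: 7.12
tool_pos: [0.6649, -0.0778, 0.1189]
ee_rot: [-3.141, -0.002, -0.12]
contact_force: [-0.8, 0.6, 0.2]
finger_gap: 0.001
finger_force: 0.0
```

```bash
python3 - <<'E'
from h import *
st(); f=green(); cv2.imwrite("pics/s6.png",cv2.resize(f["frame"][155:305,225:425],None,fx=4,fy=4,interpolation=cv2.INTER_CUBIC))
heights(f,[(-.045,y) for y in(-.05,-.03,0,.03,.05)]+[(0,y) for y in(-.05,-.03)])
E
```

```text
7.12 [0.1035 0.0293] [ 0.6649 -0.0778  0.1189] [-3.141e+00 -2.000e-03 -1.200e-01] [-0.8  0.6  0.2] 0.0007380355315984474
green 504 x [-0.0365  0.0381] y [-0.0455  0.0389]
blue 224 x [-0.0378  0.0307] y [0.0793 0.1312]
(-0.045, -0.05) 0.0377 [ 61 112 143]
(-0.045, -0.03) 0.0378 [78 80 77]
(-0.045, 0) 0.0358 [22 20 15]
(-0.045, 0.03) 0.0365 [21 18 16]
(-0.045, 0.05) 0.0371 [32 51 63]
(0, -0.05) 0.0364 [29 28 26]
(0, -0.03) 0.0337 [30 42 21]
```

View pics/s6.png

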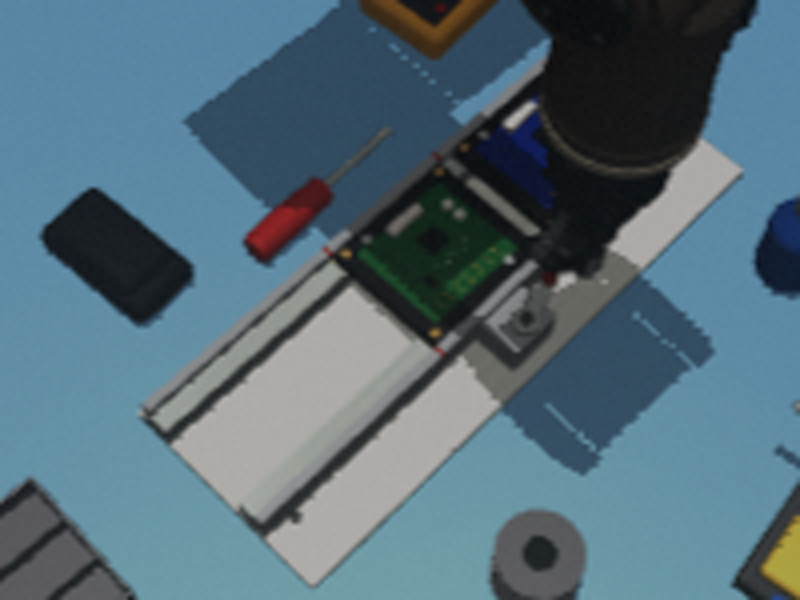

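The carrier sits flush in the notch at s6 (435,235), and the pin is visible at (550,278). I'll lower beside the pin and push towards −x.

Call:
send_rows --increments '[{"x": 0,"y": 0,"z": 0.25,"rx": 0,"ry": 0,"rz": 0},{"x": 0,"y": 0,"z": 0.25,"rx": 0,"ry": 0,"rz": 0},{"x": 0,"y": 0,"z": 0.25,"rx": 0,"ry": 0,"rz": 0},{"x": 0,"y": 0,"z": 0.25,"rx": 0,"ry": 0,"rz": 0},{"x": 0,"y": 0,"z": 0.12,"rx": 0,"ry": 0,"rz": 0},{"x": 0,"y": 0,"z": 0.1,"rx": 0,"ry": 0,"rz": 0},{"x": 0,"y": 0,"z": 0,"rx": 0,"ry": 0,"rz": 0},{"x": 0,"y": 0,"z": 0,"rx": 0,"ry": 0,"rz": 0}]'

```text
clock: 7.83
tool_pos: [0.6621, -0.0793, 0.0704]
ee_rot: [-3.142, 0.0, -0.121]
contact_force: [-1.0, -0.1, 0.0]
finger_gap: 0.001
finger_force: 0.0
```

Call:
send_rows --increments '[{"x": -0.09,"y": 0,"z": 0,"rx": 0,"ry": 0,"rz": 0},{"x": -0.09,"y": 0,"z": 0,"rx": 0,"ry": 0,"rz": 0},{"x": -0.09,"y": 0,"z": 0,"rx": 0,"ry": 0,"rz": 0},{"x": -0.09,"y": 0,"z": 0,"rx": 0,"ry": 0,"rz": 0},{"x": -0.09,"y": 0,"z": 0,"rx": 0,"ry": 0,"rz": 0},{"x": -0.09,"y": 0,"z": 0,"rx": 0,"ry": 0,"rz": 0},{"x": -0.09,"y": 0,"z": 0,"rx": 0,"ry": 0,"rz": 0},{"x": -0.09,"y": 0,"z": 0,"rx": 0,"ry": 0,"rz": 0}]'

```text
clock: 8.5
tool_pos: [0.6344, -0.0762, 0.0711]
ee_rot: [3.141, -0.003, -0.121]
contact_force: [3.6, -0.5, 0.6]
finger_gap: -0.002
finger_force: 1.3
```

```bash
cat >> h.py <<'E'
def pin(n="scene"):
    f=grab(n);H=cv2.cvtColor(f["frame"],cv2.COLOR_BGR2HSV)
    m=((H[...,0]<8)|(H[...,0]>172))&(H[...,1]>140)&(H[...,2]>60); v,u=np.nonzero(m)
    for a,c in zip(u,v):
        p=world(f,a,c,.060); q=tt(p)
        if .03<q[0]<.1 and -.03<q[1]<.05: print(a,c,q,f["range_z"][c,a] and world(f,a,c)[2].round(3))
    return f
E
python3 - <<'E'
from h import *
st(); pin("top");pin()
E
```

```text
8.5 [0.073  0.0272] [ 0.6344 -0.0762  0.0711] [ 3.141e+00 -3.000e-03 -1.210e-01] [ 3.6 -0.5  0.6] -0.0018890198948275348
```

Force shows pin contact, so the latch should be at about 0.93 rad. I'll go round to the pin's +y side and push towards −y.

Call:
send_rows --increments '[{"x": 0.15,"y": 0,"z": 0,"rx": 0,"ry": 0,"rz": 0},{"x": 0,"y": -0.35,"z": 0,"rx": 0,"ry": 0,"rz": 0},{"x": 0,"y": -0.35,"z": 0,"rx": 0,"ry": 0,"rz": 0},{"x": 0,"y": 0,"z": 0,"rx": 0,"ry": 0,"rz": 0},{"x": -0.3,"y": 0,"z": 0,"rx": 0,"ry": 0,"rz": 0},{"x": -0.3,"y": 0,"z": 0,"rx": 0,"ry": 0,"rz": 0},{"x": 0,"y": 0,"z": 0,"rx": 0,"ry": 0,"rz": 0},{"x": 0,"y": 0,"z": 0,"rx": 0,"ry": 0,"rz": 0}]'

```text
clock: 9.27
tool_pos: [0.6189, -0.0452, 0.0705]
ee_rot: [-3.142, 0.0, -0.121]
contact_force: [1.8, -0.2, -0.3]
finger_gap: -0.001
finger_force: 0.0
```

Call:
send_rows --increments '[{"x": 0,"y": 0.1,"z": 0,"rx": 0,"ry": 0,"rz": 0},{"x": 0,"y": 0.1,"z": 0,"rx": 0,"ry": 0,"rz": 0},{"x": 0,"y": 0.1,"z": 0,"rx": 0,"ry": 0,"rz": 0},{"x": 0,"y": 0.1,"z": 0,"rx": 0,"ry": 0,"rz": 0},{"x": 0,"y": 0.1,"z": 0,"rx": 0,"ry": 0,"rz": 0},{"x": 0,"y": 0.1,"z": 0,"rx": 0,"ry": 0,"rz": 0},{"x": 0,"y": 0.08,"z": 0,"rx": 0,"ry": 0,"rz": 0},{"x": 0,"y": 0,"z": 0,"rx": 0,"ry": 0,"rz": 0}]'

```text
clock: 9.93
tool_pos: [0.6155, -0.0734, 0.0704]
ee_rot: [3.142, 0.0, -0.122]
contact_force: [-0.2, 1.6, -0.5]
finger_gap: 0.0
finger_force: 0.6
```

```bash
python3 - <<'E'
from h import *
st(); pin()
E
```

```text
9.93 [0.0539 0.0277] [ 0.6155 -0.0734  0.0704] [ 3.142  0.    -0.122] [-0.2  1.6 -0.5] 0.0004704717394896612
349 221 [0.0463 0.01  ] 0.067
350 221 [0.0483 0.012 ] 0.068
351 221 [0.0503 0.014 ] 0.066
349 222 [0.0484 0.0076] 0.069
350 222 [0.0504 0.0096] 0.069
351 222 [0.0524 0.0116] 0.069
```

Call:
send_rows --increments '[{"x": 0,"y": 0.05,"z": 0,"rx": 0,"ry": 0,"rz": 0},{"x": 0,"y": 0.05,"z": 0,"rx": 0,"ry": 0,"rz": 0},{"x": 0,"y": 0.05,"z": 0,"rx": 0,"ry": 0,"rz": 0},{"x": 0,"y": 0.03,"z": 0,"rx": 0,"ry": 0,"rz": 0},{"x": 0,"y": 0,"z": 0,"rx": 0,"ry": 0,"rz": 0},{"x": 0,"y": 0,"z": 0,"rx": 0,"ry": 0,"rz": 0},{"x": 0,"y": 0,"z": 0,"rx": 0,"ry": 0,"rz": 0},{"x": 0,"y": 0,"z": 0,"rx": 0,"ry": 0,"rz": 0}]'

```text
clock: 10.65
tool_pos: [0.615, -0.08, 0.0706]
ee_rot: [3.142, -0.0, -0.121]
contact_force: [-0.6, 1.1, -1.0]
finger_gap: -0.0
finger_force: 0.2
```

Call:
send_rows --increments '[{"x": 0,"y": 0.03,"z": 0,"rx": 0,"ry": 0,"rz": 0},{"x": 0,"y": 0,"z": 0,"rx": 0,"ry": 0,"rz": 0},{"x": 0,"y": 0.02,"z": 0,"rx": 0,"ry": 0,"rz": 0},{"x": 0,"y": 0,"z": 0,"rx": 0,"ry": 0,"rz": 0},{"x": 0,"y": 0,"z": 0,"rx": 0,"ry": 0,"rz": 0},{"x": 0,"y": 0,"z": 0,"rx": 0,"ry": 0,"rz": 0},{"x": 0,"y": 0,"z": 0,"rx": 0,"ry": 0,"rz": 0},{"x": 0,"y": 0,"z": 0,"rx": 0,"ry": 0,"rz": 0}]'

```text
clock: 11.32
tool_pos: [0.6146, -0.0819, 0.0705]
ee_rot: [3.142, 0.0, -0.121]
contact_force: [-1.9, 1.9, 1.6]
finger_gap: -0.001
finger_force: 0.7
```

```bash
python3 - <<'E'
from h import *
st(); pin()
E
```

```text
11.32 [0.0541 0.0191] [ 0.6146 -0.0819  0.0705] [ 3.142  0.    -0.121] [-1.9  1.9  1.6] -0.0007131105295516733
347 223 [0.0466 0.0014] 0.071
348 223 [0.0486 0.0033] 0.07
349 223 [0.0506 0.0053] 0.066
347 224 [ 0.0488 -0.001 ] 0.066
348 224 [0.0507 0.001 ] 0.068
```

Call:
send_rows --increments '[{"x": 0,"y": 0.03,"z": 0,"rx": 0,"ry": 0,"rz": 0},{"x": 0,"y": 0,"z": 0,"rx": 0,"ry": 0,"rz": 0},{"x": 0,"y": 0,"z": 0,"rx": 0,"ry": 0,"rz": 0},{"x": 0,"y": 0,"z": 0,"rx": 0,"ry": 0,"rz": 0},{"x": 0,"y": 0,"z": 0,"rx": 0,"ry": 0,"rz": 0},{"x": 0,"y": 0,"z": 0,"rx": 0,"ry": 0,"rz": 0},{"x": 0,"y": 0,"z": 0,"rx": 0,"ry": 0,"rz": 0},{"x": 0,"y": 0,"z": 0,"rx": 0,"ry": 0,"rz": 0}]'

```text
clock: 12.03
tool_pos: [0.6145, -0.0831, 0.0705]
ee_rot: [3.142, -0.0, -0.121]
contact_force: [-1.2, 1.0, -0.6]
finger_gap: 0.004
finger_force: 0.6
```

Call:
send_rows --increments '[{"x": 0,"y": 0.03,"z": 0,"rx": 0,"ry": 0,"rz": 0},{"x": 0,"y": 0,"z": 0,"rx": 0,"ry": 0,"rz": 0},{"x": 0,"y": 0.03,"z": 0,"rx": 0,"ry": 0,"rz": 0},{"x": 0,"y": 0,"z": 0,"rx": 0,"ry": 0,"rz": 0},{"x": 0,"y": 0,"z": 0,"rx": 0,"ry": 0,"rz": 0},{"x": 0,"y": 0,"z": 0,"rx": 0,"ry": 0,"rz": 0},{"x": 0,"y": 0,"z": 0,"rx": 0,"ry": 0,"rz": 0},{"x": 0,"y": 0,"z": 0,"rx": 0,"ry": 0,"rz": 0}]'

```text
clock: 12.7
tool_pos: [0.6141, -0.0848, 0.0705]
ee_rot: [-3.141, 0.0, -0.121]
contact_force: [-0.7, 10.0, 1.2]
finger_gap: -0.0
finger_force: 4.6
```

The force rose to 10 N, so the latch is at its stop. I'll back off, rise and check.

Call:
send_rows --increments '[{"x": 0,"y": -0.3,"z": 0,"rx": 0,"ry": 0,"rz": 0},{"x": 0,"y": 0,"z": -0.4,"rx": 0,"ry": 0,"rz": 0},{"x": 0,"y": 0,"z": -0.5,"rx": 0,"ry": 0,"rz": 0},{"x": 0,"y": -0.4,"z": -0.5,"rx": 0,"ry": 0,"rz": 0},{"x": 0,"y": -0.6,"z": -0.5,"rx": 0,"ry": 0,"rz": 0},{"x": 0,"y": -0.6,"z": -0.5,"rx": 0,"ry": 0,"rz": 0},{"x": 0,"y": -0.6,"z": 0,"rx": 0,"ry": 0,"rz": 0},{"x": 0,"y": 0,"z": 0,"rx": 0,"ry": 0,"rz": 0}]'

```text
clock: 13.37
tool_pos: [0.6276, 0.0177, 0.1681]
ee_rot: [-3.141, -0.003, -0.119]
contact_force: [-0.5, 1.6, -0.6]
finger_gap: -0.0
finger_force: 0.0
```

```bash
python3 - <<'E'
from h import *
st(); f=pin(); f=green();heights(f,[(.045,-.05),(.045,.05),(-.045,-.045),(-.045,.045),(.045,.02)])
cv2.imwrite("pics/s7.png",cv2.resize(f["frame"][155:305,225:425],None,fx=4,fy=4,interpolation=cv2.INTER_CUBIC))
E
```

```text
13.37 [0.055  0.1196] [0.6276 0.0177 0.1681] [-3.141e+00 -3.000e-03 -1.190e-01] [-0.5  1.6 -0.6] -0.00013669902790333977
346 222 [0.0425 0.0017] 0.067
347 222 [0.0445 0.0037] 0.07
348 222 [0.0465 0.0057] 0.068
346 223 [ 0.0446 -0.0006] 0.07
347 223 [0.0466 0.0014] 0.068
348 223 [0.0486 0.0033] 0.068
349 223 [0.0506 0.0053] 0.067
346 224 [ 0.0468 -0.0029] 0.067
347 224 [ 0.0488 -0.001 ] 0.07
348 224 [0.0507 0.001 ] 0.069
349 224 [0.0527 0.003 ] 0.066
green 570 x [-0.0364  0.038 ] y [-0.0456  0.0394]
blue 518 x [-0.0378  0.0363] y [0.0794 0.1659]
(0.045, -0.05) 0.0367 [ 54  95 117]
(0.045, 0.05) 0.0374 [37 62 76]
(-0.045, -0.045) 0.0374 [36 45 53]
(-0.045, 0.045) 0.0377 [32 50 61]
(0.045, 0.02) 0.037 [27 25 23]
```

View pics/s7.png

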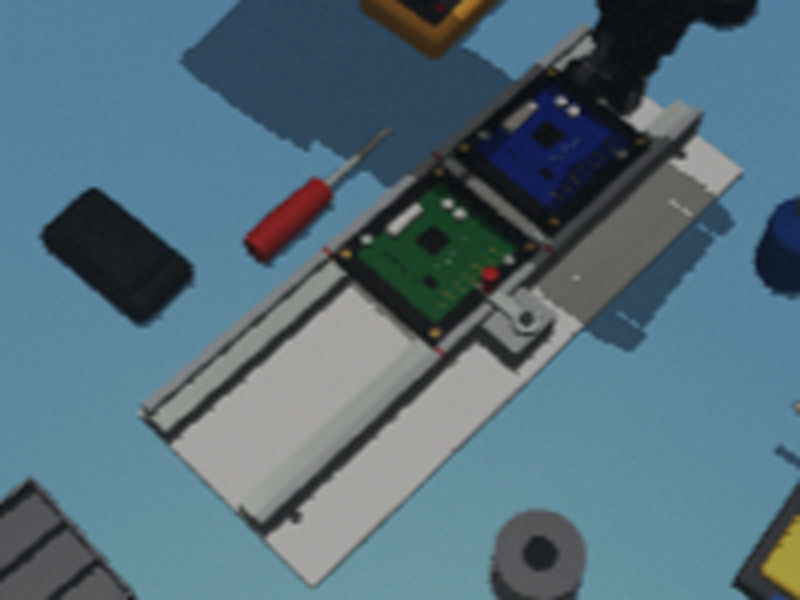

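The latch points straight across over the rim, with the pin at s7 (490,275) and the hub at (525,320). The green carrier is flat in the notch, the blue one hasn't moved, and the arm is clear.

```bash
python3 -c "
from station import manip
print(manip.hand_in())"
```

```text
the job is handed in; nothing more can be done
None
```

I handed the job in at about 13 s: by the last camera check the green carrier lies flat in the notch, the latch is against its stop across the carrier's rim, and the blue carrier has not moved; the hand-in gave no verdict.

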